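Nip up the sander's clamping nut with the two-pin spanner

TASK

The disc sander lies on its back in its cradle with the clamping nut of its disc on top. Take the two-pin spanner from its wooden rest, feel both pins well down into two opposite holes of the nut, pressing only lightly, and with the spanner turn the nut clockwise (seen from above) until it comes up firm against its stop, without forcing it. Then stand the spanner back upright in the groove of its rest, pins down, let go, and leave everything else on the table where it is.

Things in the scene. Friction and masses are not known exactly. Their poses are not given: they have to be found in the camera images.
- spanner_grip (a point): Centre of the black upright handle of the spanner, a T-shaped two-pin key of about 160 g. Handle 34 mm (x) by 16 mm (y: the flat faces to grip) by 56 mm tall, this point half-way up, 50 mm above the pin tips. Below the handle a steel crossbar, 50 (x) by 20 (y) by 8 mm high; below that, two pins. z points up, away from the pins.
- spanner_tip (a point): Spanner: point half-way between its two pins, at the height of their tips, on the handle's centre line; axes as spanner_grip. The pins point down from the crossbar, 35 mm apart along x, each 5 mm thick and 12 mm long with a slightly tapered end.
- nut_face (a point): Centre of the nut's top face, on its upright axis; fixed to the sander, so its axes do NOT show where the holes are. Steel nut 52 mm across, 12 mm high, on a 125 mm disc. Four blind holes in its top, 9 mm across, 9 mm deep, a quarter turn apart on a 35 mm diameter circle; their angle is never measured: see or feel it. The sander's body stretches 325 mm to +x, lower than the disc.
- nut (a joint): How far the nut is screwed on (rad), growing as it turns clockwise seen from above: 0.15 to 0.4 at the start, hard stop at 0.9. It takes about 0.2 N m to turn and stays where it is left; pins sliding over its face with a light press (under 8 N) do not turn it. It does not tell the angle of the holes.
- rest_top (a point): Centre of the top of the spanner's fixed wooden rest, 100 (x) by 85 (y) by 30 mm high. A groove 11 mm wide, 20 mm deep runs along x through its top. The spanner stands in it at the start and end: pins in the groove, crossbar along it on the block's top, so its tip point is 12 mm below this point.
- tape: Bystander: cardboard-brown ring of tape lying flat, 90 mm across, 24 mm high; origin at its underside's centre.
- cork_block: Bystander: cork sanding block 90 x 50 x 34 mm; origin at its underside's centre.
- relief_a: Bystander: painted wooden relief, yellow and lilac, 100 x 65 x 40 mm; origin at its underside's centre.
- relief_b: Bystander: painted wooden relief, green and pink, 70 x 90 x 40 mm; origin at its underside's centre.
- wrench: Bystander: steel open-ended wrench lying flat; origin at its underside.
- paint_jar: Bystander: jar of purple paint with a lid, 64 mm across, 75 mm high; origin at its underside's centre.
- brush: Bystander: paint brush lying flat at the back; origin at its underside.
There are look-alikes about, which are no part of the job. Leave any blue or pink look-alike of the part that bears spanner_grip alone.

How it is judged (in metres and radians):
On the way, in this order (a step that is already met when the one before it is completed fails the run):
1. both pins are down in the nut's holes (tips more than 5 mm below the nut's face, spanner upright and centred), before the nut has been turned on (joint nut below 0.6) (horizontal distance between spanner_tip and nut_face below 0.004 m and z of spanner_tip in the frame of nut_face below -0.005 m and angle between spanner_tip's own z axis and vertical below 0.12 rad and value of joint nut below 0.6 rad), for 0.2 s.
2. with the pins still in the holes, the nut has been turned up to its stop (joint nut above 0.84) (horizontal distance between spanner_tip and nut_face below 0.004 m and z of spanner_tip in the frame of nut_face below -0.005 m and angle between spanner_tip's own z axis and vertical below 0.12 rad and value of joint nut above 0.84 rad), for 0.2 s.
At the end, for the whole second after the job is handed in: The nut is at its stop (joint nut above 0.84 of 0.9), and the spanner stands at rest upright (within 0.12 rad) in the groove of its rest: its tip point 8 to 16 mm below the rest's top, within 7 mm of the groove's middle line and within 30 mm of the rest's centre along it (value of joint nut above 0.84 rad and z of spanner_tip in the frame of rest_top between -0.016 and -0.008 m and y of spanner_tip in the frame of rest_top between -0.007 and 0.007 m and x of spanner_tip in the frame of rest_top between -0.03 and 0.03 m and angle between spanner_tip's own z axis and vertical below 0.12 rad and linear speed of spanner below 0.02 m/s); the robot touches nothing.
It fails at once if the spanner is pressed or forced against the nut with more than 60 N (contact force between spanner and nut above 60 N).
It fails at once if the nut is touched by the gripper itself (contact force between the fingers and nut above 1 N).
It fails at once if a bystander is moved by more than 25 mm (distance of any of tape, cork_block, relief_a, relief_b, wrench, paint_jar, brush from where it was at the start of the episode above 0.025 m).
It also fails if it takes over 72 s, if anything falls off the work surface, if the arm or the gripper's body presses on something with over 40 N, if the wrist force passes 120 N, or if a joint passes its speed limit or range.

ROBOT

A 6-joint arm with a two-finger parallel gripper is mounted at the origin on the work surface. World frame = base frame: x ahead of the robot, y to its left, z up, the work surface at z = 0. Lengths are in m, angles in degrees, forces in N, time in s.
With the tool pointing down it reaches from about 0.375 to 0.9 m from the base axis. Payload 3.1 kg.
Tool frame: the origin (TCP) lies at the very end of the fingers, on their centre line; the grasp point (between the pads) lies behind it (bot.grip_depth is the z of the grasp point in the tool frame, in m); z points along the fingers, y is the direction in which the jaws open and shut (so a half turn about z gives the same grasp; the last joint's range is limited). The gripper opens to 87 mm and grips with 3 to 60 N. Pads are 19 mm wide; open, the fingers measure 117 mm over their backs; the gripper's body (75 mm by 190 mm) begins 51 mm behind the grasp point.
Start: joints at [-75.373, 30.224, 82.088, -0, 67.689, -10.227], TCP at [0.263, -0.567, 0.223] pointing down, gripper open.
Joint ranges: [-176.69, 176.69], [-43.24, 126.21], [12.49, 139.97], [-82, 262], [0, 151.66], [-163.58, 163.58]. Speed limits (degrees/s): [159.86, 159.86, 180, 180, 180, 180].

INTERFACE

Orientations are given as a 3x3 rotation matrix whose columns are the frame's x, y, z axes.
In Python, from rig import bot, vision gives the robot as it stands. The module is installed in compiled form; this text tells all that it offers.
- The arm moves only by the shell command python3 -m jog 'ROWS'. ROWS is JSON, a list of rows, each a list of 3 entries, a list of its own where there are three numbers: the shift along the tool's x, y, z in mm, then the turn, a rotation vector about the tool's x, y, z in degrees, then the closure, from 0 (fully open) to 1 (shut). In form: [[[dx, dy, dz], [wx, wy, wz], fingers], ...]. A call has 1 to 12 rows; each row is the pose to reach, as a shift and turn from the pose commanded when the call began, along the tool's axes at that moment; what a row does not reach only later rows make up. A row lasts 1/12 s, in which the tool goes at most 41.7 mm and 7.16 degrees, less where a joint would pass 70% of its speed; a pose out of reach is approached as far as the arm can. A call with a gripper value outside its range is refused whole. The fingers move at their own pace and stop on an object; the grip force is fixed at half the most. Time passes only in rows, so rows that repeat a pose let the fingers close. It gives the time, the measured TCP pose, the force and the opening at its end, in the units of the state.
- bot.read_state(): the state, without advancing time (a new reading comes with each control period).
- vision.capture(name): name is "scene" or "side" or "wrist"; returns the picture (480x640x3 uint8, red, green, blue); there is no depth.
- vision.camera_info(name): a dict with "intrinsics" (3x3 intrinsics, pixels), "camera_from_world" (4x4, takes a point from world to camera coordinates); the wrist camera has in their place "mount" (4x4, takes a point from camera to tool coordinates, whose origin is the TCP and whose axes are the flange's). Camera axes: x right, y up, looking along -z (the intrinsics and any distortion apply to the point x, -y, -z); pixel columns grow to the right and rows downward; lengths in m; the calibration is good to about 2 mm. A picture is of the moment at which its call begins: read the wrist's pose just before it. camera_info takes no time and is no camera call.
- bot.hand_in(): hands the job in, once; it reports no verdict.
The state is a dict: "time_s": time; "joint_positions": joint angles; "qvel": joint speeds; "tau": joint torques, N m; "position": TCP position; "tcp_rot": TCP orientation; "force": force on the tool from outside, world axes, zero at the start; "moment": the same for the moment, N m; "opening": opening from 0.0 (shut) to 1.0 (fully open).
Only numpy, scipy, OpenCV 4.12 (cv2) and the standard library are available. Lean on these libraries where they do the work, as an engineer would, in place of code of your own. Each camera call takes 0.05 s, during which the arm holds its last target. There are 200 camera calls.

## Working session

There is one attempt and no reset: what is moved stays moved. The work goes in short steps, Python scripts to look and compute and a shell command to move; the robot and the scene stay as the last step left them, time stands still between calls to the robot, and variables do not carry over. Pictures are saved under pics/ and viewed, about 8 in all and at most 12, crops included, and the job is handed in when it is done.

```bash
mkdir -p pics; ls; python3 - <<'E'
from rig import bot,vision
import cv2,numpy as np
s=bot.read_state()
print({k:np.round(s[k],4).tolist() for k in('time_s','position','tcp_rot','force','opening')},bot.grip_depth)
for n in('scene','side'):
    cv2.imwrite(f'pics/{n}0.png',vision.capture(n)[:,:,::-1]); i=vision.camera_info(n); print(i)
print(vision.camera_info('wrist'))
E
```

```text
pics
{'time_s': 0.0, 'position': [0.2625, -0.5664, 0.2216], 'tcp_rot': [[0.9074, 0.4203, -0.0006], [0.4203, -0.9074, 0.0021], [0.0004, -0.0021, -1.0]], 'force': [-1.0425, 0.0014, 0.0401], 'opening': 1.0005} -0.0187
{'intrinsics': array([[573.73992346,   0.        , 310.59704618],
       [  0.        , 573.73992346, 230.52258958],
       [  0.        ,   0.        ,   1.        ]]), 'camera_from_world': array([[ 0.73594257,  0.67702878,  0.00453563, -0.45878462],
       [-0.56483389,  0.61026346,  0.55546484,  0.28796361],
       [ 0.37329775, -0.41135209,  0.83152765, -1.50842111],
       [ 0.        ,  0.        ,  0.        ,  1.        ]])}
{'intrinsics': array([[566.26963301,   0.        , 312.48775653],
       [  0.        , 566.26963301, 245.6698728 ],
       [  0.        ,   0.        ,   1.        ]]), 'camera_from_world': array([[-0.98069878, -0.19402775,  0.02414799,  0.60149219],
       [ 0.12453222, -0.52462461,  0.8421762 , -0.14908321],
       [-0.15073692,  0.82892838,  0.53866142, -1.23427516],
       [ 0.        ,  0.        ,  0.        ,  1.        ]])}
{'intrinsics': array([[392.8026775 ,   0.        , 325.02942417],
       [  0.        , 392.8026775 , 234.75289704],
       [  0.        ,   0.        ,   1.        ]]), 'mount': array([[ 7.98399263e-04,  9.70075937e-01,  2.42800412e-01,
         6.66694679e-02],
       [ 9.99999477e-01, -6.19283498e-04, -8.14030028e-04,
         4.45083077e-04],
       [-6.39308653e-04,  2.42800935e-01, -9.70075924e-01,
        -1.61384230e-01],
       [ 0.00000000e+00,  0.00000000e+00,  0.00000000e+00,
         1.00000000e+00]])}
```

View pics/scene0.png

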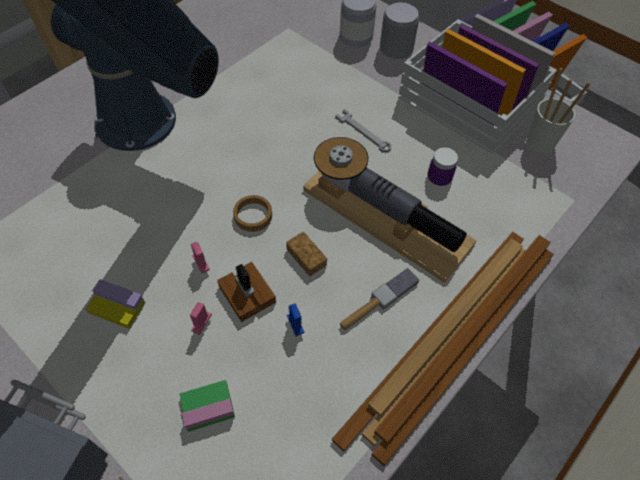

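View pics/side0.png

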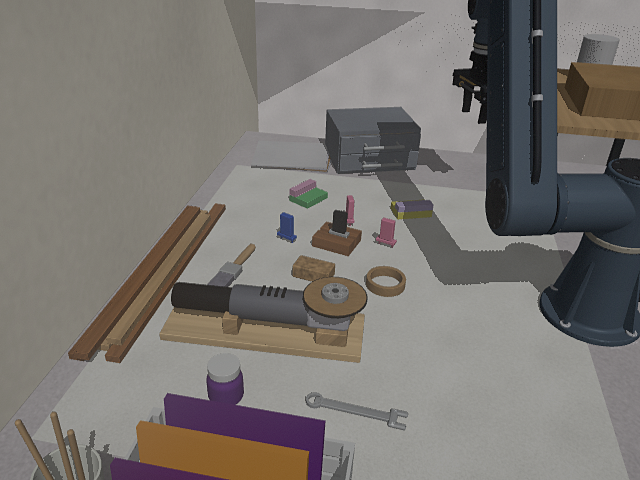

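Candidates: the black T-handle in the wooden rest is at scene (244,280), side (340,222). The pink look-alikes are at scene (200,257) and (200,318), and the blue one at (295,320). I choose the black one in the brown rest. The nut is at scene (341,155), side (335,291). A close crop will check both.

```bash
python3 - <<'E'
import cv2,numpy as np
a=cv2.imread('pics/scene0.png');b=cv2.imread('pics/side0.png')
c=lambda im,x,y:cv2.resize(im[y:y+75,x:x+100],(400,300),interpolation=cv2.INTER_CUBIC)
cv2.imwrite('pics/crop0.png',np.vstack([np.hstack([c(a,200,250),c(b,290,195)]),np.hstack([c(a,300,120),c(b,290,255)])]))
E
```

```text
(no output)
```

View pics/crop0.png

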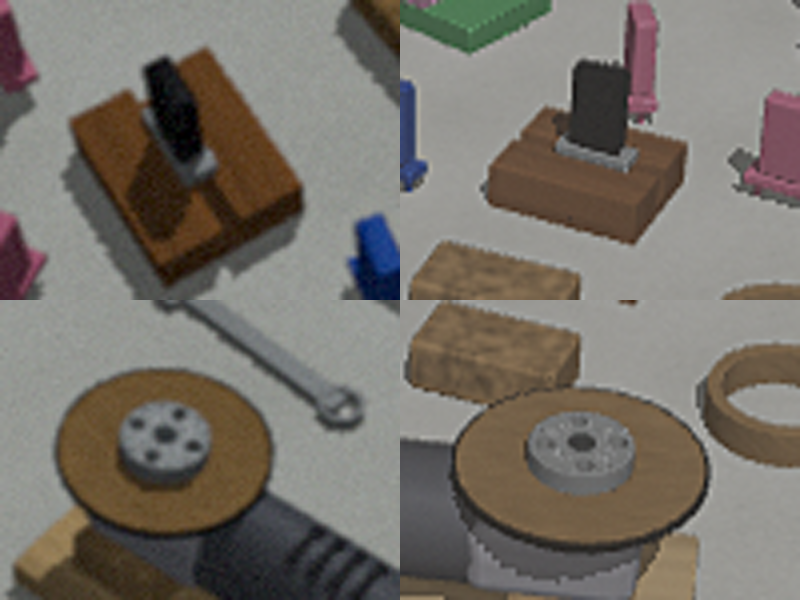

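The crop confirms the black handle, with its crossbar along the groove of the brown rest. The nut shows four holes around a central bore. Next I compute positions.

```bash
cat > h.py <<'E'
import numpy as np
from rig import bot,vision
def ray(n,px,st=None):
    i=vision.camera_info(n);K=i['intrinsics'];d=np.linalg.inv(K)@[px[0],px[1],1];d=d*[1,-1,-1]
    if n=='wrist':
        st=st or bot.read_state();T=np.eye(4);T[:3,:3]=st['tcp_rot'];T[:3,3]=st['position'];W=T@i['mount']
    else: W=np.linalg.inv(i['camera_from_world'])
    return W[:3,3],W[:3,:3]@d
def plane(n,px,z,st=None):
    o,d=ray(n,px,st);return o+d*(z-o[2])/d[2]
def tri(*r):
    A=np.zeros((3,3));b=np.zeros(3)
    for o,d in r:
        d=d/np.linalg.norm(d);P=np.eye(3)-np.outer(d,d);A+=P;b+=P@o
    x=np.linalg.solve(A,b);return x,[round(1e3*np.linalg.norm(np.cross(x-o,d/np.linalg.norm(d))),1) for o,d in r]
E
python3 - <<'E'
from h import *
np.set_printoptions(precision=4,suppress=True)
sc=lambda x,y,ox,oy:(ox+x/4,oy+y/4)
print('nut',tri(ray('scene',sc(165,135,300,120)),ray('side',sc(181,141,290,255))))
print('hand top',tri(ray('scene',sc(160,66,200,250)),ray('side',sc(201,63,290,195))))
C=[plane('scene',sc(x,y,200,250),.03) for x,y in((70,122),(208,50),(300,187),(165,265))]
D=[plane('side',sc(x-400,y,290,195),.03) for x,y in((490,170),(547,107),(687,145),(640,205))]
print(np.array(C),np.mean(C,0));print(np.array(D),np.mean(D,0))
z=tri(ray('scene',sc(165,135,300,120)),ray('side',sc(181,141,290,255)))[0]
for n,L,o in(('scene',((144,122),(180,114),(188,146),(150,157)),(300,120)),('side',((147,143),(182,122),(218,143),(184,166)),(290,255))):
    P=np.array([plane(n,sc(x,y,*o),z[2]) for x,y in L]);d=P-P.mean(0);print(n,P.mean(0),np.degrees(np.arctan2(d[:,1],d[:,0])),np.linalg.norm(d,axis=1))
E
```

```text
nut (array([0.5336, 0.1974, 0.1192]), [np.float64(1.0), np.float64(1.0)])
hand top (array([ 0.5738, -0.1522,  0.1004]), [np.float64(2.5), np.float64(2.5)])
[[ 0.5263 -0.1849  0.03  ]
 [ 0.5481 -0.1048  0.03  ]
 [ 0.6423 -0.1298  0.03  ]
 [ 0.623  -0.2079  0.03  ]] [ 0.5849 -0.1568  0.03  ]
[[ 0.6385 -0.1234  0.03  ]
 [ 0.6173 -0.209   0.03  ]
 [ 0.5217 -0.1825  0.03  ]
 [ 0.5412 -0.1048  0.03  ]] [ 0.5797 -0.1549  0.03  ]
scene [0.5347 0.198  0.1192] [-175.734   103.3673    8.5661  -76.3849] [0.0151 0.0177 0.0149 0.0189]
side [0.5316 0.1984 0.1192] [  12.0884  -79.5608 -166.0454  101.1233] [0.0172 0.0171 0.017  0.0177]
```

```bash
R='[[463,-238,10],[0,0,39.3],0]'; python3 -m jog '[[[463,-238,10],[0,0,39.3],0],[[463,-238,10],[0,0,39.3],0],[[463,-238,10],[0,0,39.3],0],[[463,-238,10],[0,0,39.3],0],[[463,-238,10],[0,0,39.3],0],[[463,-238,10],[0,0,39.3],0],[[463,-238,10],[0,0,39.3],0],[[463,-238,10],[0,0,39.3],0],[[463,-238,10],[0,0,39.3],0],[[463,-238,10],[0,0,39.3],0],[[463,-238,10],[0,0,39.3],0],[[463,-238,10],[0,0,39.3],0]]'
```

```text
time_s: 1.1
position: [0.5672, -0.1753, 0.2127]
tcp_rot: [[0.968, -0.249, -0.001], [-0.249, -0.968, 0.0], [-0.001, -0.0, -1.0]]
force: [0.7, 0.3, -0.2]
opening: 0.997
```

```bash
python3 -m jog '[[[0,0,0],[0,0,0],0],[[0,0,0],[0,0,0],0],[[0,0,0],[0,0,0],0]]'; python3 - <<'E'
from h import *
import cv2
s=bot.read_state();print(np.round(s['position'],4),np.round(s['tcp_rot'],4).tolist(),np.round(s['joint_positions'],1))
cv2.imwrite('pics/w1.png',vision.capture('wrist')[:,:,::-1])
E
```

```text
time_s: 1.35
position: [0.566, -0.1772, 0.2126]
tcp_rot: [[0.969, -0.248, -0.001], [-0.248, -0.969, -0.0], [-0.001, 0.0, -1.0]]
force: [0.1, -0.6, 0.9]
opening: 0.994
[ 0.566  -0.1772  0.2126] [[0.9686, -0.2485, -0.0014], [-0.2485, -0.9686, -0.0], [-0.0014, 0.0004, -1.0]] [-28.2  28.4  87.4  -0.   64.3  76.3]
```

View pics/w1.png

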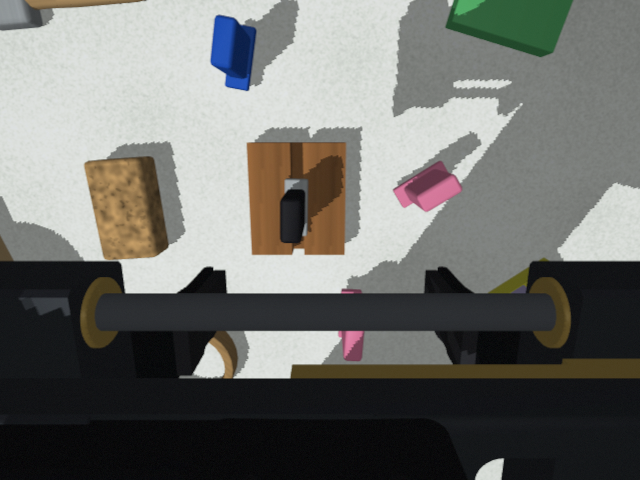

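The wrist view shows the rest at (247–345, 142–254), the groove at about x=297 and the black handle near (292,215). The edges lie along the image axes, so the yaw is right.

```bash
python3 - <<'E'
from h import *
import cv2
np.set_printoptions(precision=4,suppress=True)
P=np.array([plane('wrist',p,.03) for p in((247,142),(345,142),(344.5,254),(251,254))]);print(P,P.mean(0))
for a,b in((0,3),(1,2)):
    d=P[a]-P[b];print(np.degrees(np.arctan2(d[1],d[0])),np.linalg.norm(d))
for a,b in((0,1),(3,2)):
    d=P[b]-P[a];print(np.degrees(np.arctan2(d[1],d[0])),np.linalg.norm(d))
print('groove',plane('wrist',(297,148),.03),plane('wrist',(298.5,250),.03))
im=cv2.imread('pics/w1.png')[130:265,235:360]
cv2.imwrite('pics/w1c.png',cv2.resize(im,None,fx=4.4,fy=4.4,interpolation=cv2.INTER_CUBIC))
E
```

```text
[[ 0.6425 -0.1293  0.03  ]
 [ 0.6217 -0.2101  0.03  ]
 [ 0.525  -0.1861  0.03  ]
 [ 0.5463 -0.1033  0.03  ]] [ 0.5838 -0.1572  0.03  ]
-15.098100900993765 0.09963138944720101
-13.98466713090939 0.09966068488280917
-104.43186508329438 0.08351732357660802
-104.45398812192305 0.08545366988378218
groove [ 0.627  -0.1692  0.03  ] [ 0.5391 -0.1464  0.03  ]
```

View pics/w1c.png

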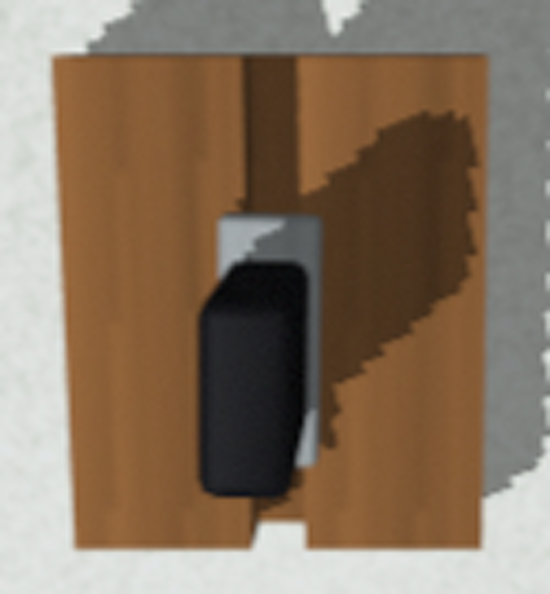

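```bash
python3 - <<'E'
from h import *
np.set_printoptions(precision=4,suppress=True)
q=lambda x,y,z:plane('wrist',(235+x/4.4,130+y/4.4),z)
a,b=q(270,216,.038),q(268,466,.038);h=q(248,402,.096);print(a,b,(a+b)/2,np.linalg.norm(a-b),h, np.linalg.norm(q(200,402,.096)-q(295,402,.096)),np.linalg.norm(q(248,308,.096)-q(248,496,.096)))
s=bot.read_state();
for t in((a+b)/2,h): print(np.array(s['tcp_rot']).T@(np.array([t[0],t[1],.068+bot.grip_depth])-s['position'])*1e3)
E
```

```text
[ 0.6023 -0.1624  0.038 ] [ 0.5543 -0.1487  0.038 ] [ 0.5783 -0.1555  0.038 ] 0.049934609499028705 [ 0.5788 -0.1563  0.096 ] 0.015616548203363098 0.03160819732797588
[  6.7095 -24.924  163.3696]
[  7.3405 -24.3015 163.369 ]
```

```bash
python3 -m jog '[[[7,-24.6,0],[0,0,0],0],[[7,-24.6,40],[0,0,0],0],[[7,-24.6,80],[0,0,0],0],[[7,-24.6,110],[0,0,0],0],[[7,-24.6,130],[0,0,0],0],[[7,-24.6,145],[0,0,0],0],[[7,-24.6,155],[0,0,0],0],[[7,-24.6,163],[0,0,0],0],[[7,-24.6,163],[0,0,0],0],[[7,-24.6,163],[0,0,0],0],[[7,-24.6,163],[0,0,0],0.4]]'; python3 -m jog '[[[0,0,0],[0,0,0],0.6],[[0,0,0],[0,0,0],0.8],[[0,0,0],[0,0,0],1],[[0,0,0],[0,0,0],1],[[0,0,0],[0,0,0],1],[[0,0,0],[0,0,0],1],[[0,0,0],[0,0,0],1],[[0,0,0],[0,0,0],1],[[0,0,0],[0,0,0],1],[[0,0,0],[0,0,0],1]]'
```

```text
time_s: 2.32
position: [0.5802, -0.156, 0.0511]
tcp_rot: [[0.968, -0.25, 0.002], [-0.25, -0.968, -0.001], [0.002, 0.0, -1.0]]
force: [0.1, -0.3, -0.3]
opening: 0.978
time_s: 3.15
position: [0.5795, -0.1553, 0.05]
tcp_rot: [[0.968, -0.249, -0.0], [-0.249, -0.968, 0.0], [-0.0, -0.0, -1.0]]
force: [0.3, 0.1, 1.0]
opening: 0.248
```

```bash
python3 -m jog '[[[0,0,0],[0,0,0],1],[[0,0,0],[0,0,0],1],[[0,0,0],[0,0,0],1],[[0,0,0],[0,0,0],1],[[0,0,-5],[0,0,0],1],[[0,0,-15],[0,0,0],1],[[0,0,-30],[0,0,0],1],[[0,0,-50],[0,0,0],1],[[0,0,-80],[0,0,0],1],[[0,0,-115],[0,0,0],1],[[0,0,-150],[0,0,0],1],[[0,0,-170],[0,0,0],1]]'; python3 - <<'E'
from h import *
s=bot.read_state();p=np.array(s['position']);print(s['opening'],s['force'])
for t in([.5336,.1974],[.5332,.1982]): print(np.array(s['tcp_rot']).T@([t[0]-p[0],t[1]-p[1],0])*1e3)
E
```

```text
time_s: 4.15
position: [0.581, -0.156, 0.2251]
tcp_rot: [[0.968, -0.249, 0.006], [-0.249, -0.968, -0.003], [0.007, 0.001, -1.0]]
force: [0.5, -0.9, -0.9]
opening: 0.181
0.18086336893316468 [ 0.5108448  -0.88306741 -0.94016913]
[-134.01360725 -330.43313343   -1.35789084]
[-134.60043608 -331.10812114   -1.36273973]
```

```bash
python3 -m jog '[[[-10,-15,0],[0,0,-2],1],[[-28,-45,0],[0,0,-5],1],[[-48,-78,0],[0,0,-8],1],[[-68,-111,0],[0,0,-11],1],[[-88,-144,0],[0,0,-14],1],[[-108,-177,0],[0,0,-17],1],[[-128,-210,0],[0,0,-20],1],[[-148,-243,0],[0,0,-23],1],[[-167,-274,0],[0,0,-24.4],1],[[-180,-295,0],[0,0,-24.4],1],[[-187,-305,0],[0,0,-24.4],1],[[-187,-305,0],[0,0,-24.4],1]]'; python3 -m jog '[[[0,0,0],[0,0,0],1],[[0,0,0],[0,0,0],1],[[0,0,0],[0,0,0],1],[[0,0,0],[0,0,0],1]]';  python3 - <<'E'
from h import *
import cv2,json
s=bot.read_state();print(np.round(s['position'],4),np.round(s['tcp_rot'],4).tolist(),np.round(s['joint_positions'],1),np.round(s['force'],2))
im=vision.capture('wrist')[:,:,::-1];cv2.imwrite('pics/w2.png',im)
json.dump({k:np.array(s[k]).tolist() for k in('position','tcp_rot')},open('s2.json','w'))
i=vision.camera_info('wrist');T=np.eye(4);T[:3,:3]=s['tcp_rot'];T[:3,3]=s['position'];c=np.linalg.inv(T@i['mount'])@[.5336,.1978,.119,1]
u=i['intrinsics']@(c[:3]*[1,-1,-1]);u=u[:2]/u[2];print(u)
x,y=(u-[64,48]).astype(int);x=max(x,0);y=max(y,0);print(x,y);cv2.imwrite('pics/w2c.png',cv2.resize(im[y:y+96,x:x+128],None,fx=6,fy=6,interpolation=cv2.INTER_CUBIC))
E
```

```text
time_s: 5.15
position: [0.4732, 0.1888, 0.2207]
tcp_rot: [[0.984, 0.177, 0.0], [0.177, -0.984, 0.0], [0.0, -0.0, -1.0]]
force: [1.2, -0.3, -0.7]
opening: 0.182
time_s: 5.48
position: [0.4751, 0.1855, 0.2201]
tcp_rot: [[0.985, 0.171, 0.0], [0.171, -0.985, -0.0], [0.0, 0.0, -1.0]]
force: [-0.8, -0.8, -1.8]
opening: 0.184
[0.4751 0.1855 0.2201] [[0.9853, 0.1708, 0.0002], [0.1708, -0.9853, -0.0002], [0.0001, 0.0003, -1.0]] [ 8.8 21.6 98.6 -0.  59.8 88.9] [-0.83 -0.78 -1.84]
[321.06412715 147.60468734]
257 99
```

View pics/w2c.png

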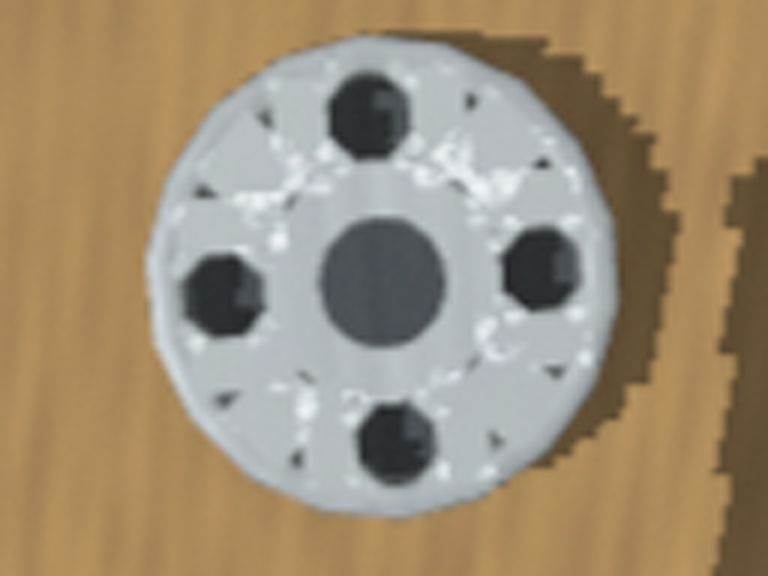

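The nut is clear in the crop. The holes are at top (369,115), right (541,269), bottom (397,443) and left (223,296), with the centre at about (382,281).

```bash
python3 - <<'E'
from h import *
import json
np.set_printoptions(precision=4,suppress=True)
s=json.load(open('s2.json'));R=np.array(s['tcp_rot'])
for z in(.117,.119,.121):
    P=np.array([plane('wrist',(257+x/6,99+y/6),z,s) for x,y in((369,115),(541,269),(397,443),(223,296))]);c=P.mean(0);d=P-c
    print(z,c,np.linalg.norm(d,axis=1),np.degrees(np.arctan2(d[:,1],d[:,0])))
    print('tool',R.T@(c-s['position'])*1e3,'yaw',np.degrees(np.arctan2(R[1,0],R[0,0])))
E
```

```text
0.117 [0.5345 0.1982 0.117 ] [0.0176 0.0174 0.0175 0.0176] [  14.4673  -75.5088 -164.9977  104.7338]
tool [ 60.6967  -2.4052 103.0856] yaw 9.83393276082562
0.119 [0.5346 0.1982 0.119 ] [0.0175 0.0173 0.0174 0.0174] [  14.4673  -75.5088 -164.9977  104.7338]
tool [ 60.7425  -2.3857 101.0856] yaw 9.83393276082562
0.121 [0.5346 0.1982 0.121 ] [0.0173 0.0171 0.0173 0.0173] [  14.4673  -75.5088 -164.9977  104.7338]
tool [60.7882 -2.3662 99.0856] yaw 9.83393276082562
```

```bash
python3 -m jog '[[[15,-1,0],[0,0,-2],1],[[35,-2,0],[0,0,-4.8],1],[[52,-2.4,0],[0,0,-4.8],1],[[61,-2.4,0],[0,0,-4.8],1],[[61,-2.4,15],[0,0,-4.8],1],[[61,-2.4,35],[0,0,-4.8],1],[[61,-2.4,50],[0,0,-4.8],1],[[61,-2.4,58],[0,0,-4.8],1],[[61,-2.4,62],[0,0,-4.8],1],[[61,-2.4,62],[0,0,-4.8],1],[[61,-2.4,62],[0,0,-4.8],1],[[61,-2.4,62],[0,0,-4.8],1]]'; python3 - <<'E'
from h import *
import cv2
s=bot.read_state();print(np.round(s['position'],4),np.round(s['force'],2),np.round(s['moment'],2))
a,b=vision.capture('side')[:,:,::-1],vision.capture('scene')[:,:,::-1]
c=lambda im,x,y:cv2.resize(im[y:y+100,x:x+80],(400,500),interpolation=cv2.INTER_CUBIC)
cv2.imwrite('pics/p3.png',np.hstack([c(a,295,220),c(b,300,90)]))
E
```

```text
time_s: 6.53
position: [0.5349, 0.1997, 0.159]
tcp_rot: [[0.967, 0.255, 0.002], [0.255, -0.967, 0.0], [0.002, 0.0, -1.0]]
force: [0.1, 0.5, -1.5]
opening: 0.182
[0.5349 0.1997 0.159 ] [ 0.14  0.47 -1.54] [-0.03  0.02 -0.02]
```

View pics/p3.png

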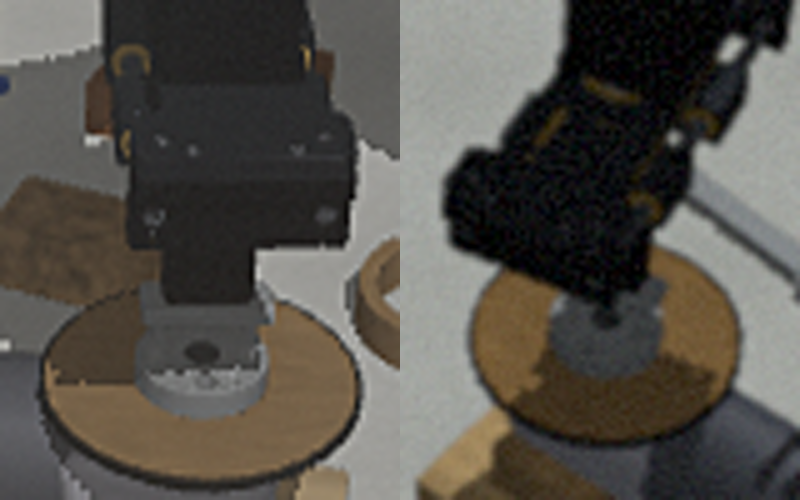

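The spanner hangs over the nut in both views, aligned as far as can be seen. Next I lower it in small steps and watch the force.

```bash
python3 -m jog '[[[0,0,1],[0,0,0],1],[[0,0,2],[0,0,0],1],[[0,0,3],[0,0,0],1],[[0,0,4],[0,0,0],1],[[0,0,5],[0,0,0],1],[[0,0,6],[0,0,0],1],[[0,0,6],[0,0,0],1],[[0,0,6],[0,0,0],1],[[0,0,6],[0,0,0],1]]'; python3 -m jog '[[[0,0,1],[0,0,0],1],[[0,0,2],[0,0,0],1],[[0,0,2],[0,0,0],1],[[0,0,2],[0,0,0],1]]'
```

```text
time_s: 7.38
position: [0.5342, 0.1996, 0.152]
tcp_rot: [[0.967, 0.255, -0.0], [0.255, -0.967, 0.0], [-0.0, -0.0, -1.0]]
force: [-0.2, 0.5, -0.7]
opening: 0.181
time_s: 7.72
position: [0.534, 0.1996, 0.1499]
tcp_rot: [[0.967, 0.255, -0.0], [0.255, -0.967, -0.0], [-0.0, -0.0, -1.0]]
force: [0.4, -0.0, -2.1]
opening: 0.184
```

```bash
python3 -m jog '[[[-0.2,0.8,0],[0,0,0],1],[[-0.2,0.8,1],[0,0,0],1],[[-0.2,0.8,1],[0,0,0],1],[[-0.2,0.8,2],[0,0,0],1],[[-0.2,0.8,2],[0,0,0],1]]'; python3 -m jog '[[[0,0,1],[0,0,0],1],[[0,0,1],[0,0,0],1],[[0,0,2],[0,0,0],1],[[0,0,2],[0,0,0],1],[[0,0,2],[0,0,0],1]]'
```

```text
time_s: 8.13
position: [0.534, 0.1988, 0.1479]
tcp_rot: [[0.967, 0.255, -0.0], [0.255, -0.967, -0.0], [-0.0, -0.0, -1.0]]
force: [-0.9, 0.3, -1.0]
opening: 0.182
time_s: 8.55
position: [0.5341, 0.1988, 0.146]
tcp_rot: [[0.967, 0.255, -0.0], [0.255, -0.967, -0.0], [-0.0, -0.0, -1.0]]
force: [-0.5, 0.5, -0.8]
opening: 0.181
```

```bash
python3 -m jog '[[[0,0,1],[0,0,0],1],[[0,0,1],[0,0,0],1],[[0,0,2],[0,0,0],1],[[0,0,2],[0,0,0],1],[[0,0,2],[0,0,0],1]]'; python3 -m jog '[[[0,0,0.5],[0,0,0],1],[[0,0,1],[0,0,0],1],[[0,0,1],[0,0,0],1],[[0,0,1],[0,0,0],1]]'; python3 -m jog '[[[0,0,0.5],[0,0,0],1],[[0,0,1],[0,0,0],1],[[0,0,1],[0,0,0],1],[[0,0,1],[0,0,0],1]]'
```

```text
time_s: 8.97
position: [0.5341, 0.1988, 0.144]
tcp_rot: [[0.967, 0.255, -0.0], [0.255, -0.967, -0.0], [-0.0, -0.0, -1.0]]
force: [-0.1, 0.3, -1.6]
opening: 0.18
time_s: 9.3
position: [0.5341, 0.1988, 0.143]
tcp_rot: [[0.967, 0.255, -0.0], [0.255, -0.967, -0.0], [-0.0, -0.0, -1.0]]
force: [0.7, -0.4, -1.0]
opening: 0.179
time_s: 9.63
position: [0.5341, 0.1988, 0.142]
tcp_rot: [[0.967, 0.255, -0.0], [0.255, -0.967, -0.0], [-0.0, -0.0, -1.0]]
force: [0.6, -0.0, -1.2]
opening: 0.181
```

```bash
python3 -m jog '[[[0,0,0.5],[0,0,0],1],[[0,0,1],[0,0,0],1],[[0,0,1],[0,0,0],1],[[0,0,1],[0,0,0],1]]'; python3 -m jog '[[[0,0,0.5],[0,0,0],1],[[0,0,1],[0,0,0],1],[[0,0,1],[0,0,0],1]]';  python3 - <<'E'
from h import *
import cv2
s=bot.read_state();print(np.round(s['position'],4),np.round(s['force'],2),np.round(s['moment'],2))
a,b=vision.capture('side')[:,:,::-1],vision.capture('scene')[:,:,::-1]
c=lambda im,x,y:cv2.resize(im[y:y+60,x:x+60],(400,400),interpolation=cv2.INTER_CUBIC)
cv2.imwrite('pics/p4.png',np.hstack([c(a,305,260),c(b,310,125)]))
E
```

```text
time_s: 9.97
position: [0.5342, 0.1988, 0.1418]
tcp_rot: [[0.967, 0.255, 0.0], [0.255, -0.967, 0.0], [0.0, 0.0, -1.0]]
force: [-1.7, -0.5, 5.4]
opening: 0.187
time_s: 10.22
position: [0.5343, 0.1988, 0.1416]
tcp_rot: [[0.967, 0.255, 0.001], [0.255, -0.967, -0.0], [0.001, 0.0, -1.0]]
force: [-3.5, -0.1, 10.0]
opening: 0.18
[0.5343 0.1988 0.1416] [-3.51 -0.14 10.03] [-0.16  0.67  0.02]
```

View pics/p4.png

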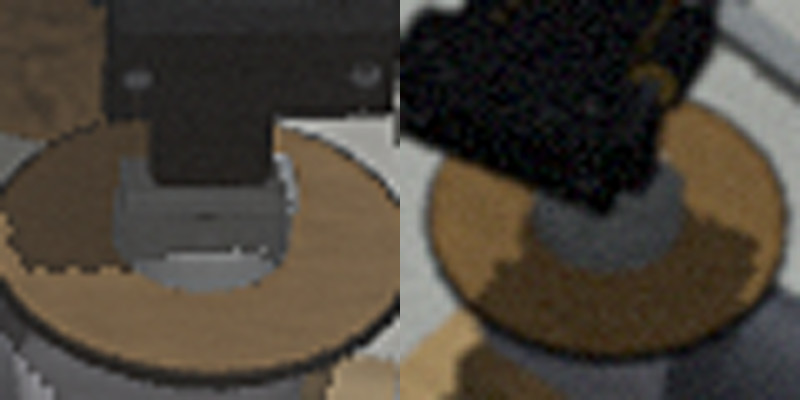

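```bash
python3 -m jog '[[[0,0,-1],[0,0,0],1],[[0,0,-2.6],[0,0,0],1],[[0,0,-2.6],[0,0,0],1],[[0,0,-2.6],[0,0,0],1],[[0,0,-2.6],[0,0,0],1],[[0,0,-2.6],[0,0,0],1]]'; python3 -c "
from rig import bot;s=bot.read_state();print(s['force'],s['moment'])"; python3 -m jog '[[[0,0,0],[0,0,2],1],[[0,0,0],[0,0,4],1],[[0,0,0],[0,0,6],1],[[0,0,0],[0,0,8],1],[[0,0,0],[0,0,10],1],[[0,0,0],[0,0,10],1]]'; python3 -c "
from rig import bot;s=bot.read_state();print(s['force'],s['moment'])"
```

```text
time_s: 10.82
position: [0.534, 0.1988, 0.1422]
tcp_rot: [[0.967, 0.255, -0.001], [0.255, -0.967, -0.0], [-0.001, -0.0, -1.0]]
force: [-0.3, -0.3, -0.9]
opening: 0.181
[-0.32244786 -0.25139923 -0.92444328] [ 0.007219   -0.00121663 -0.02393629]
time_s: 11.32
position: [0.5344, 0.1987, 0.1424]
tcp_rot: [[0.997, 0.083, 0.0], [0.083, -0.997, -0.0], [0.0, 0.0, -1.0]]
force: [1.3, 0.1, -2.3]
opening: 0.18
[ 1.31577767  0.092444   -2.31455407] [-0.01303963 -0.1068635   0.14800832]
```

The moment about z is rising, so the pins are engaged. I keep turning.

```bash
cat > m.py <<'E'
from h import *
s=bot.read_state();R=s['tcp_rot'];print('   F',np.round(s['force'],1),'M',np.round(s['moment'],2),'yaw',round(np.degrees(np.arctan2(R[1][0],R[0][0])),1),'q6',round(s['joint_positions'][5],1))
E
python3 -m jog '[[[0,0,0],[0,0,2],1],[[0,0,0],[0,0,4],1],[[0,0,0],[0,0,6],1],[[0,0,0],[0,0,8],1],[[0,0,0],[0,0,10],1],[[0,0,0],[0,0,10],1]]';python3 m.py;python3 -m jog '[[[0,0,0],[0,0,2],1],[[0,0,0],[0,0,4],1],[[0,0,0],[0,0,6],1],[[0,0,0],[0,0,8],1],[[0,0,0],[0,0,8],1]]';python3 m.py
```

```text
time_s: 11.82
position: [0.5344, 0.1986, 0.1424]
tcp_rot: [[0.996, -0.091, 0.0], [-0.091, -0.996, -0.0], [0.0, 0.0, -1.0]]
force: [0.9, -0.4, -2.3]
opening: 0.183
   F [ 0.9 -0.4 -2.3] M [-0.09 -0.16  0.12] yaw -5.2 q6 104.4
time_s: 12.23
position: [0.5344, 0.1986, 0.1424]
tcp_rot: [[0.974, -0.228, 0.0], [-0.228, -0.974, -0.001], [0.0, 0.0, -1.0]]
force: [0.5, -0.7, -2.9]
opening: 0.181
   F [ 0.5 -0.7 -2.9] M [-0.18 -0.2   0.13] yaw -13.2 q6 112.4
```

```bash
for i in 1 2 3 4; do :; done; python3 -m jog '[[[0,0,0],[0,0,1.5],1],[[0,0,0],[0,0,3],1],[[0,0,0],[0,0,3],1]]';python3 m.py;python3 -m jog '[[[0,0,0],[0,0,1.5],1],[[0,0,0],[0,0,3],1],[[0,0,0],[0,0,3],1]]';python3 m.py; python3 -m jog '[[[0,0,0],[0,0,1.5],1],[[0,0,0],[0,0,3],1],[[0,0,0],[0,0,3],1]]';python3 m.py
```

```text
time_s: 12.48
position: [0.5344, 0.1986, 0.1425]
tcp_rot: [[0.961, -0.278, 0.0], [-0.278, -0.961, -0.001], [0.0, 0.0, -1.0]]
force: [0.8, -0.8, -4.0]
opening: 0.179
   F [ 0.8 -0.8 -4. ] M [-0.17 -0.23  0.16] yaw -16.1 q6 115.3
time_s: 12.73
position: [0.5343, 0.1985, 0.1425]
tcp_rot: [[0.945, -0.328, 0.0], [-0.328, -0.945, -0.001], [0.0, 0.0, -1.0]]
force: [0.7, -2.4, -3.5]
opening: 0.183
   F [ 0.7 -2.4 -3.5] M [-0.25 -0.29  0.13] yaw -19.1 q6 118.3
time_s: 12.98
position: [0.5343, 0.1985, 0.1425]
tcp_rot: [[0.926, -0.377, 0.0], [-0.377, -0.926, -0.001], [0.0, 0.0, -1.0]]
force: [1.1, -1.5, -3.7]
opening: 0.183
   F [ 1.1 -1.5 -3.7] M [-0.33 -0.34  0.13] yaw -22.1 q6 121.3
```

```bash
python3 -m jog '[[[0,0,0.3],[0,0,1.5],1],[[0,0,0.5],[0,0,3],1],[[0,0,0.5],[0,0,3],1]]';python3 m.py;python3 -m jog '[[[0,0,0],[0,0,1.5],1],[[0,0,0],[0,0,3],1],[[0,0,0],[0,0,3],1]]';python3 m.py; python3 -m jog '[[[0,0,0],[0,0,1],1],[[0,0,0],[0,0,2],1],[[0,0,0],[0,0,2],1]]';python3 m.py
```

```text
time_s: 13.23
position: [0.5343, 0.1985, 0.1424]
tcp_rot: [[0.906, -0.424, 0.0], [-0.424, -0.906, -0.001], [0.001, 0.001, -1.0]]
force: [1.0, -1.4, -1.5]
opening: 0.187
   F [ 1.  -1.4 -1.5] M [-0.39 -0.13  0.5 ] yaw -25.1 q6 124.3
time_s: 13.48
position: [0.5343, 0.1985, 0.1424]
tcp_rot: [[0.883, -0.47, 0.0], [-0.47, -0.883, -0.001], [0.001, 0.001, -1.0]]
force: [1.5, -1.8, -0.6]
opening: 0.188
   F [ 1.5 -1.8 -0.6] M [-0.41 -0.18  0.8 ] yaw -28.0 q6 127.3
time_s: 13.73
position: [0.5343, 0.1985, 0.1424]
tcp_rot: [[0.865, -0.503, 0.0], [-0.503, -0.865, -0.001], [0.001, 0.0, -1.0]]
force: [2.0, -2.8, 0.9]
opening: 0.187
   F [ 2.  -2.8  0.9] M [-0.57 -0.1   0.99] yaw -30.2 q6 129.4
```

The moment climbed from about 0.13 to 1.0 N m over the last 8° with the pins still deep, so the nut is firm on its stop. I unload and then withdraw.

```bash
python3 -m jog '[[[0,0,0],[0,0,-3],1],[[0,0,0],[0,0,-6],1],[[0,0,0],[0,0,-9],1],[[0,0,0],[0,0,-10],1],[[0,0,0],[0,0,-10],1]]';python3 m.py; python3 -m jog '[[[0,0,0],[0,0,-2],1],[[0,0,0],[0,0,-2],1],[[0,0,0],[0,0,-2],1]]';python3 m.py
```

```text
time_s: 14.15
position: [0.5341, 0.1993, 0.1421]
tcp_rot: [[0.937, -0.348, -0.0], [-0.348, -0.937, 0.002], [-0.001, -0.001, -1.0]]
force: [0.0, -1.0, -1.3]
opening: 0.182
   F [ 0.  -1.  -1.3] M [-0.01 -0.05 -0.  ] yaw -20.4 q6 119.5
time_s: 14.4
position: [0.5337, 0.1992, 0.142]
tcp_rot: [[0.949, -0.315, -0.001], [-0.315, -0.949, 0.001], [-0.001, -0.001, -1.0]]
force: [0.4, -0.0, -0.9]
opening: 0.182
   F [ 0.4 -0.  -0.9] M [ 0.12  0.03 -0.04] yaw -18.4 q6 117.5
```

```bash
python3 -m jog '[[[0,0,-2],[0,0,0],1],[[0,0,-4],[0,0,0],1],[[0,0,-7],[0,0,0],1],[[0,0,-11],[0,0,0],1],[[0,0,-20],[0,0,0],1],[[0,0,-35],[0,0,0],1],[[0,0,-55],[0,0,0],1],[[0,0,-75],[0,0,0],1],[[0,0,-85],[0,0,0],1],[[0,0,-85],[0,0,0],1],[[0,0,-85],[0,0,0],1],[[0,0,-85],[0,0,0],1]]';python3 m.py
python3 - <<'E'
from h import *
import cv2
cv2.imwrite('pics/side5.png',cv2.resize(vision.capture('side')[200:310,270:410,::-1],None,fx=5,fy=5,interpolation=cv2.INTER_CUBIC))
s=bot.read_state();d=np.array(s['tcp_rot']).T@(np.array([.5815,-.1563,0])-np.array(s['position']))*1e3;print(np.round(d,1))
E
```

```text
time_s: 15.4
position: [0.5333, 0.1987, 0.2263]
tcp_rot: [[0.95, -0.313, -0.002], [-0.313, -0.95, -0.0], [-0.002, 0.001, -1.0]]
force: [0.4, -0.3, -1.2]
opening: 0.182
   F [ 0.4 -0.3 -1.2] M [ 0.03 -0.01 -0.04] yaw -18.3 q6 117.4
[157.6 321.6 226. ]
```

View pics/side5.png

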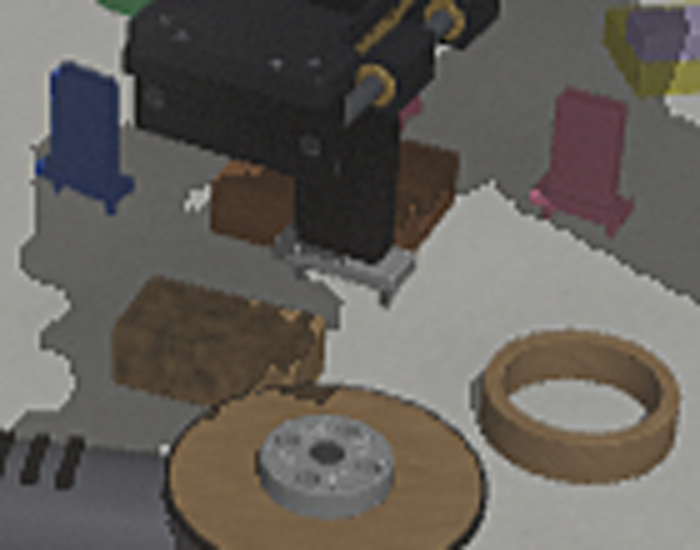

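```bash
python3 - <<'E'
from h import *
P=np.array([plane('side',(270+x/5,200+y/5),.119) for x,y in((287,440),(348,428),(370,467),(308,478))]);d=P-P.mean(0);print(np.degrees(np.arctan2(d[:,1],d[:,0])).round(1),np.linalg.norm(d,axis=1).round(4))
E
python3 -m jog '[[[7,15,0],[0,0,-1],1],[[22,45,0],[0,0,-2],1],[[38,78,0],[0,0,-3.9],1],[[54,111,0],[0,0,-3.9],1],[[70,144,0],[0,0,-3.9],1],[[86,177,0],[0,0,-3.9],1],[[102,210,0],[0,0,-3.9],1],[[118,243,0],[0,0,-3.9],1],[[134,274,0],[0,0,-3.9],1],[[147,301,0],[0,0,-3.9],1],[[155,316,0],[0,0,-3.9],1],[[157.6,321.6,0],[0,0,-3.9],1]]'; python3 -m jog '[[[0,0,0],[0,0,0],1],[[0,0,30],[0,0,0],1],[[0,0,60],[0,0,0],1],[[0,0,90],[0,0,0],1],[[0,0,110],[0,0,0],1],[[0,0,120],[0,0,0],1],[[0,0,120],[0,0,0],1],[[0,0,120],[0,0,0],1],[[0,0,120],[0,0,0],1]]'; python3 m.py
python3 -c "
from h import *
p=[]
s=bot.read_state();print(np.array(s['tcp_rot']).T@(np.array([.5815,-.1560,.0495])-s['position'])*1e3)"
```

```text
[ -15.3 -105.6  163.3   73.8] [0.0175 0.0183 0.0177 0.0179]
time_s: 16.45
position: [0.5832, -0.1587, 0.2259]
tcp_rot: [[0.968, -0.251, -0.001], [-0.251, -0.968, 0.0], [-0.001, 0.0, -1.0]]
force: [0.7, 0.7, -1.1]
opening: 0.181
time_s: 17.2
position: [0.5843, -0.1556, 0.1086]
tcp_rot: [[0.969, -0.247, 0.003], [-0.247, -0.969, -0.001], [0.003, 0.0, -1.0]]
force: [0.3, -0.3, -1.0]
opening: 0.181
   F [ 0.3 -0.3 -1. ] M [ 0.08 -0.05  0.05] yaw -14.3 q6 78.8
[-2.79386022  1.03344696 59.14117412]
```

```bash
python3 -m jog '[[[-2,0.8,10],[0,0,0],1],[[-2,0.8,25],[0,0,0],1],[[-2,0.8,35],[0,0,0],1],[[-2,0.8,41],[0,0,0],1],[[-2,0.8,41],[0,0,0],1],[[-2,0.8,41],[0,0,0],1],[[-2,0.8,41],[0,0,0],1],[[-2,0.8,41],[0,0,0],1],[[-2,0.8,41],[0,0,0],1]]'; python3 - <<'E'
from h import *
import cv2
s=bot.read_state();print(np.array(s['tcp_rot']).T@(np.array([.5815,-.1560,.0495])-s['position'])*1e3,s['force'])
E
python3 -m jog '[[[0,0,0],[0,0,0],1],[[0,0,0],[0,0,0],1],[[0,0,0],[0,0,0],1]]'
python3 - <<'E'
from h import *
import cv2
s=bot.read_state();print(np.array(s['tcp_rot']).T@(np.array([.5815,-.1560,.0495])-s['position'])*1e3)
a,b=vision.capture('side')[:,:,::-1],vision.capture('scene')[:,:,::-1]
c=lambda im,x,y:cv2.resize(im[y:y+75,x:x+60],(400,500),interpolation=cv2.INTER_CUBIC)
cv2.imwrite('pics/p6.png',np.hstack([c(a,308,195),c(b,215,250)]))
E
```

```text
time_s: 17.95
position: [0.5815, -0.1565, 0.0668]
tcp_rot: [[0.969, -0.248, 0.001], [-0.248, -0.969, -0.001], [0.001, 0.0, -1.0]]
force: [0.4, -0.0, -1.8]
opening: 0.179
[-0.10541085 -0.48887562 17.27382504] [ 0.43856995 -0.03204957 -1.78348004]
time_s: 18.2
position: [0.5811, -0.1563, 0.0664]
tcp_rot: [[0.969, -0.248, 0.0], [-0.248, -0.969, -0.0], [0.0, 0.0, -1.0]]
force: [-0.4, 0.8, -0.6]
opening: 0.184
[ 0.3146206  -0.37218008 16.87407193]
```

View pics/p6.png

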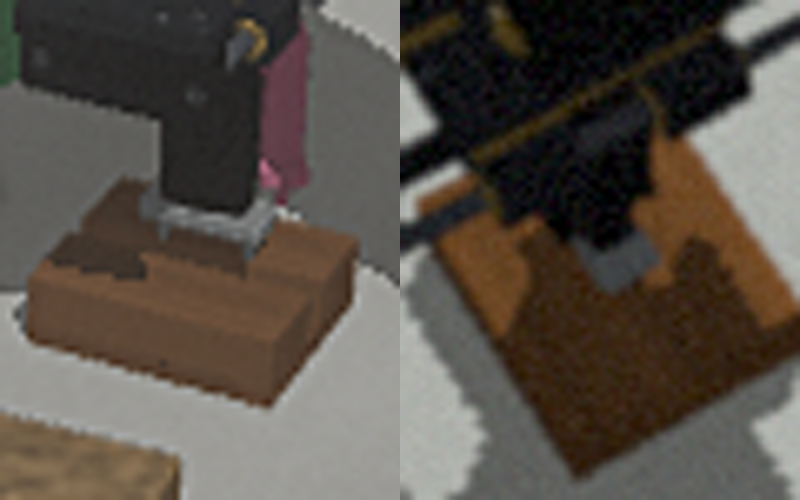

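The pins hang just above the groove line and the crossbar runs along it. Now I lower it.

```bash
python3 -m jog '[[[0,-0.3,2],[0,0,0],1],[[0,-0.3,4],[0,0,0],1],[[0,-0.3,6],[0,0,0],1],[[0,-0.3,8],[0,0,0],1],[[0,-0.3,9],[0,0,0],1],[[0,-0.3,9],[0,0,0],1],[[0,-0.3,9],[0,0,0],1]]'; python3 m.py; python3 -m jog '[[[0,0,2],[0,0,0],1],[[0,0,4],[0,0,0],1],[[0,0,5.5],[0,0,0],1],[[0,0,6.5],[0,0,0],1],[[0,0,6.5],[0,0,0],1],[[0,0,6.5],[0,0,0],1]]'; python3 m.py;  python3 -m jog '[[[0,0,0.5],[0,0,0],1],[[0,0,1],[0,0,0],1],[[0,0,1],[0,0,0],1],[[0,0,1],[0,0,0],1]]'; python3 m.py
```

```text
time_s: 18.88
position: [0.581, -0.1559, 0.057]
tcp_rot: [[0.969, -0.248, -0.0], [-0.248, -0.969, 0.0], [-0.0, -0.0, -1.0]]
force: [0.2, 0.1, -1.0]
opening: 0.175
   F [ 0.2  0.1 -1. ] M [ 0.02  0.06 -0.03] yaw -14.3 q6 78.7
time_s: 19.38
position: [0.581, -0.156, 0.0506]
tcp_rot: [[0.969, -0.248, -0.0], [-0.248, -0.969, 0.0], [-0.0, -0.0, -1.0]]
force: [1.3, -0.3, -1.1]
opening: 0.184
   F [ 1.3 -0.3 -1.1] M [ 0.02  0.02 -0.01] yaw -14.3 q6 78.7
time_s: 19.72
position: [0.5812, -0.156, 0.05]
tcp_rot: [[0.969, -0.248, 0.0], [-0.248, -0.969, -0.0], [0.0, 0.0, -1.0]]
force: [-0.6, 0.2, 2.1]
opening: 0.184
   F [-0.6  0.2  2.1] M [ 0.14  0.18 -0.03] yaw -14.3 q6 78.7
```

Seated at the same height as at the pick (0.050), with light contact. I open and back away.

```bash
python3 -m jog '[[[0,0,0],[0,0,0],0.75],[[0,0,0],[0,0,0],0.7],[[0,0,0],[0,0,0],0.6],[[0,0,0],[0,0,0],0.5],[[0,0,0],[0,0,0],0.4],[[0,0,0],[0,0,0],0.3],[[0,0,0],[0,0,0],0.2],[[0,0,0],[0,0,0],0.1],[[0,0,0],[0,0,0],0.1],[[0,0,0],[0,0,0],0.1],[[0,0,0],[0,0,0],0.1]]'; python3 -m jog '[[[0,0,-5],[0,0,0],0.1],[[0,0,-20],[0,0,0],0.1],[[0,0,-40],[0,0,0],0.1],[[0,0,-70],[0,0,0],0.1],[[0,0,-100],[0,0,0],0.1],[[0,0,-130],[0,0,0],0.1],[[0,0,-160],[0,0,0],0.1],[[-30,0,-170],[0,0,0],0.1],[[-60,0,-170],[0,0,0],0.1],[[-60,0,-170],[0,0,0],0.1],[[-60,0,-170],[0,0,0],0.1],[[-60,0,-170],[0,0,0],0.1]]'; python3 - <<'E'
from h import *
import cv2
a,b=vision.capture('side')[:,:,::-1],vision.capture('wrist')[:,:,::-1]
c=lambda im,x,y:cv2.resize(im[y:y+90,x:x+80],(400,450),interpolation=cv2.INTER_CUBIC)
cv2.imwrite('pics/p7.png',np.hstack([c(a,300,195),cv2.resize(b[60:260,230:408],(400,450))]))
E
```

```text
time_s: 20.63
position: [0.5811, -0.1559, 0.0497]
tcp_rot: [[0.969, -0.248, 0.0], [-0.248, -0.969, 0.0], [0.0, -0.0, -1.0]]
force: [-0.4, -0.4, 0.2]
opening: 0.862
time_s: 21.63
position: [0.5236, -0.1414, 0.2202]
tcp_rot: [[0.969, -0.248, 0.002], [-0.248, -0.969, -0.001], [0.002, 0.0, -1.0]]
force: [0.4, -0.9, -0.7]
opening: 0.895
```

View pics/p7.png

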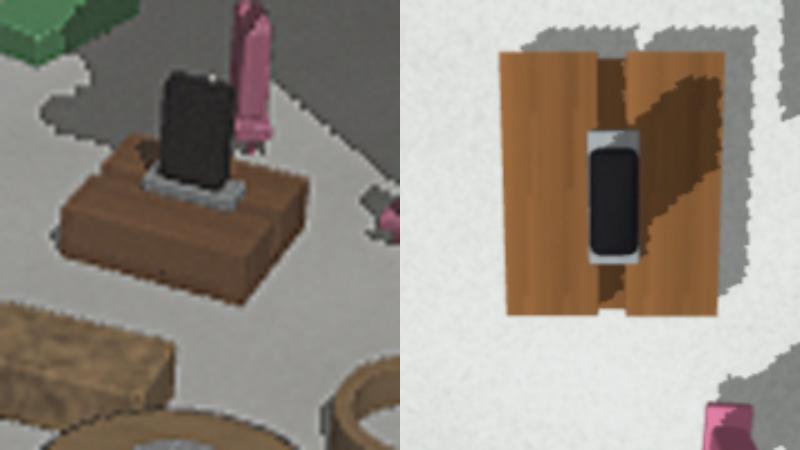

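The spanner stands upright in the groove, with its crossbar flat on the block along the centre line and the gripper clear of it. I hand in.

```bash
python3 -c "
from rig import bot
print(bot.hand_in())"
```

```text
the job is handed in; nothing more can be done
None
```

The job is handed in: I tightened the nut to its stop with the black spanner and stood the spanner back upright in its rest. It took about 22 s of the 72 s, and the hand-in gives no verdict.

- **Pins in the holes:** they went down about 8 mm with no resistance. They then touched the hole bottoms at about 11 N, and I backed off 2.6 mm before turning.
- **Turning to the stop:** the turning moment stayed near 0.13 N m, then climbed steadily to about 1.0 N m over the last 8°. That is the firm stop, and I went no further. By the cameras the holes turned about 30.6° (0.53 rad), which fits a start near 0.37 and the stop at 0.9. I can't read the nut joint itself, so that value is inferred.
- **Spanner back in its rest:** it seated at the same height as at the pick (tool point at 0.050 m). The last picture shows it upright in the groove, near the rest's centre, with the gripper well clear.
- **Not measured:** I saw no bystander disturbed in the views, but I didn't measure them again. The spanner–nut contact force isn't reported directly; the 1.0 N m peak implies roughly 28 N at each pin.

No check failed. The only disagreement was about 1 mm in the measured tool position over the nut, which I corrected before lowering the pins.

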